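Turn the sample wheel to bring the bushing to the pointer

ROBOT

A 6-joint arm with a two-finger parallel gripper is mounted at the origin on a cart in front of the work surface, level with it; the furniture and walls round the work are solid. World frame = base frame: x ahead of the robot, y to its left, z up, the work surface at z = 0. Lengths are in m, angles in rad, forces in N, time in s.
With the tool pointing down it reaches from about 0.275 to 0.725 m from the base axis. Payload 15.9 kg.
Tool frame: the origin (TCP) lies at the very end of the fingers, on their centre line; the grasp point (between the pads) lies robot.hold_point_z behind it (robot.hold_point_z is the distance from the TCP to the grasp point, in m); z points along the fingers, y is the line along which they close (so a half turn about z gives the same grasp; the last joint's range is limited). The gripper opens to 85 mm and grips with 20 to 120 N. Pads are 22 mm wide; open, the fingers measure 114 mm over their backs; the gripper's body (76 mm by 85 mm) begins 54 mm behind the grasp point. The pads swing forward as they close: fully open they stand 13 mm farther back than shut.
Start: joints at [1.143, 0.213, -0.034, 1.323, 0, 1.571], TCP at [0.207, 0.455, 0.231] pointing down, gripper open.
Joint ranges: [-2.98, 2.98], [-0.74, 1.72], [-1.14, 1.35], [-2.1, 2.04], [-1.57, 1.44], [-3.14, 3.14]. Speed limits (rad/s): [1.89, 1.89, 2.39, 2.57, 3.14, 3.14].

INTERFACE

Orientations are given as a rotation vector (axis times angle).
In Python, from rig import sense, get_image, camera_model, robot gives the robot as it stands.
- The arm moves only by the tool arm_command, never from a script. Its argument "rows" is a list of rows, each a list of 7 numbers: the shift along the world's x, y, z in mm, then the turn, a rotation vector about the world's x, y, z in degrees, then the closure, from -1 (fully open) to 1 (shut). In form: [[tx, ty, tz, ax, ay, az, gripper], ...]. A call has 1 to 12 rows; each row is the pose to reach, as a shift and turn from the pose commanded when the call began; what a row does not reach only later rows make up. A row lasts 1/8 s, in which the tool goes at most 62.5 mm and 10.7 degrees, less where a joint would pass 70% of its speed; a pose out of reach is approached as far as the arm can. A call with a gripper value outside its range is refused whole. The fingers move at their own pace and stop on an object; "newtons" is the grip in N (left out, the last holds). Time passes only in rows, so rows that repeat a pose let the fingers close. It gives the time, the measured TCP pose, the force, the opening and the grip force at its end, in the units of the state.
- sense(): the state, without advancing time (a new reading comes with each control period).
- get_image(name): name is "scene" or "top" or "wrist"; returns (picture, depth): 420x560x3 uint8, red, green, blue; 420x560 float32, m along the optical axis (not along the pixel's ray), 0 where there is no reading.
- camera_model(name): a dict with "intrinsics" (3x3 intrinsics, pixels), "k1" (the pictures are not rectified: a ray, as slopes to the right and down, at radius r is drawn at 1 + k1 r^2 times it, then the intrinsics apply), "R" (3x3) and "t" (3): a world point X has camera coordinates R X + t; the wrist camera has in their place "mount" (4x4, takes a point from camera to tool coordinates, whose origin is the TCP and whose axes are the flange's). Camera axes: x right, y down, z forward; pixel columns grow to the right and rows downward; lengths in m; the calibration is good to about 2 mm. A picture is of the moment at which its call begins: read the wrist's pose just before it. camera_model takes no time and is no camera call.
- robot.job_done(): hands the job in; it is judged then, once.
The state is a dict: "t": time; "joint_positions": joint angles; "joint_vel": joint speeds; "effort": joint torques, N m; "position": TCP position; "tool_rot": TCP orientation; "ft_force": force on the tool from outside, world axes, zero at the start; "wrist_torque": the same for the moment, N m; "width": finger opening in m; "grasp_force": force on a finger pad.
Only numpy, scipy, OpenCV 4.12 (cv2) and the standard library are available. Lean on these libraries where they do the work, as an engineer would, in place of code of your own. Each camera call takes 0.05 s, during which the arm holds its last target. There are 200 camera calls.

TASK

The small sample wheel on the bench has to present the bronze bushing for measuring: push on the wheel's handles with a fingertip and turn the wheel, gently and either way round, until the bushing stands in line with the red pointer, then take the hand away. Do not touch or lift the three samples riding in their seats, and leave the things lying beside the wheel where they are.

Things in the scene. Friction and masses are not known exactly. Their poses are not given: they have to be found in the camera images.
- foot: fixed blue round foot of the sample wheel, 152 mm in diameter, 22 mm high; bolted down. Origin on the wheel's axis at bench height, z up. Its red pointer lies along the foot's own -x from the axis, 74 to 120 mm out (its blue base strip ends at 124), top 12 mm above the bench, pointing inward; the handles pass 12 mm above it
- pointer (a point): middle of the red pointer's top, 94 mm out from the wheel's axis along the foot's -x direction, 12 mm above the bench
- handles: the wheel's four steel handles; origin on the wheel's axis at bench height, z up, turning with the wheel. They stick out level at 45, 135, 225 and 315 degrees from its own x: round rods 12 mm thick, centre 30 mm above the bench, free from 80 to 108 mm from the axis, ending in a black ball, 20 mm in diameter, centred 118 mm out. Below them, beyond the foot, is free bench
- hub (a point): centre of the wheel's aluminium disc (148 mm in diameter), on the axis, at its top, 36 mm above the bench; axes as the handles'. The disc carries four black ring seats (47 mm outside, 41 mm inside, 8 mm high), 48 mm from the axis at 0, 90, 180 and 270 degrees, midway between handles. The seat nearest the pointer is empty at the start. A hub cap rises 10 mm
- wheel (a joint): turning angle of the wheel, rad, counted from 0 at the start of each run, positive counter-clockwise from above; turns at least 6 rad either way; stiff (about 3 N at the handles) and stays where it is left
- bushing: bronze-coloured bushing, 36 mm in diameter, 30 mm high, standing loose in a seat of the wheel, with up to 2.5 mm of play; origin at the centre of its underside, 36 mm above the bench
- sample0: turned steel cylinder, 30 mm in diameter, 26 mm high, loose in a seat of the wheel; origin at the centre of its underside
- sample2: flat turned steel cylinder, 35 mm in diameter, 18 mm high, loose in a seat of the wheel; origin at the centre of its underside
- indenter_case: black plastic case, 36 x 61 x 24 mm, lying loose on the bench left of the wheel; a bystander; origin at the centre of its underside
- sample_vial: white vial with a blue cap, 27 mm in diameter, 52 mm high, standing loose on the bench right of the wheel; a bystander; origin at the centre of its underside
- gear: steel gear, 52 mm in diameter, 16 mm high, lying loose on the bench right of the wheel; a bystander; origin at the centre of its underside
Things that resemble listed ones, but are neither listed nor needed, are in the scene too. Of the things that look like the foot, the larger one is meant.

How it is judged:
On the way:
1. a finger pushes on a handle of the wheel (contact force between the fingers and handles above 0.5 N), for 0.05 s.
At the end, for the whole second after the job is handed in: The bushing stands on the pointer's side of the wheel with its centre within 8 mm to either side of the pointer's line; the wheel is at rest; all three samples stand upright in their seats; case, vial and gear stand within 20 mm of where they were (x of bushing in the frame of foot below -0.035 m and y of bushing in the frame of foot between -0.008 and 0.008 m and velocity of joint wheel between -0.05 and 0.05 rad/s and height (world z) of bushing between 0.03 and 0.042 m and angle between each of bushing, sample0, sample2, indenter_case, sample_vial, gear's own z axis and vertical below 0.1 rad and horizontal distance between bushing and foot between 0.038 and 0.058 m and linear speed of each of bushing, sample0, sample2 below 0.03 m/s and height (world z) of sample0 between 0.03 and 0.042 m and horizontal distance between sample0 and foot between 0.038 and 0.058 m and height (world z) of sample2 between 0.03 and 0.042 m and horizontal distance between sample2 and foot between 0.038 and 0.058 m and distance of each of indenter_case, sample_vial, gear from where it was at the start of the episode below 0.02 m); the robot touches nothing.
It fails at once if a sample on the wheel is lifted or tipped (height (world z) of any of bushing, sample0, sample2 above 0.046 m or angle between any of bushing, sample0, sample2's own z axis and vertical above 0.3 rad).
It fails at once if the robot touches a sample on the wheel (contact force between any of the fingers, the arm and bushing above 1 N or contact force between any of the fingers, the arm and sample0 above 1 N or contact force between any of the fingers, the arm and sample2 above 1 N).
It fails at once if the case, the vial or the gear beside the wheel is pushed away, lifted or knocked over (distance of any of indenter_case, sample_vial, gear from where it was at the start of the episode above 0.02 m or angle between any of indenter_case, sample_vial, gear's own z axis and vertical above 0.3 rad).
It fails at once if the wheel is spun faster than about half a turn a second (velocity of joint wheel above 3.2 rad/s or velocity of joint wheel below -3.2 rad/s).
It also fails if it takes over 38 s, if anything falls off the work surface, if the arm or the gripper's body presses on something with over 40 N, if the wrist force passes 120 N, or if a joint passes its speed limit or range.

## Working session

There is one attempt and no reset: what is moved stays moved. The work goes in short steps, Python scripts to look and compute and a tool call to move; the robot and the scene stay as the last step left them, time stands still between calls to the robot, and variables do not carry over. Pictures are saved under pics/ and viewed, at most 10 in all, crops included, and the job is handed in when it is done.

Besides the shell and the picture viewer there is one more tool, called as a command line: name --pt "numbers of a row" for each row, then --argument value for the rest. arm_command: Moves the arm, as the interface text tells. Its arguments: {"type":"object","properties":{"rows":{"type":"array"},"newtons":{"type":"number"}},"required":["rows"]}

```bash
mkdir -p pics; ls; cat > h.py <<'E'
import numpy as np, cv2
from rig import sense, get_image, camera_model, robot
def ray(name,u,v,st=None):
    m=camera_model(name);K=np.array(m["intrinsics"]);k1=m["k1"]
    d=np.array([(u-K[0,2])/K[0,0],(v-K[1,2])/K[1,1]]);s=d.copy()
    for _ in range(20): s=d/(1+k1*(s@s))
    c=np.array([s[0],s[1],1.])
    if "R" in m:
        R=np.array(m["R"]);t=np.array(m["t"]);return -R.T@t,R.T@c
    M=np.array(m["mount"]);W=cv2.Rodrigues(np.array(st["tool_rot"],float))[0]
    return W@M[:3,3]+np.array(st["position"]),W@(M[:3,:3]@c)
def onz(name,u,v,z,st=None):
    o,d=ray(name,u,v,st);return o+d*(z-o[2])/d[2]
E
python3 - <<'E'
from h import *
for n in("top","scene"):
    p,d=get_image(n);cv2.imwrite(f"pics/{n}0.png",p[:,:,::-1]);np.savez(f"{n}0.npz",p=p,d=d)
s=sense();print(s["t"],s["position"],s["tool_rot"],s["width"],robot.hold_point_z)
E
```

```text
pics
0.1 [0.20731909 0.45467551 0.23089258] [-6.66808658e-01 -3.06981479e+00  1.45434596e-03] 0.0853331536792047 0.0187
```

View pics/top0.png

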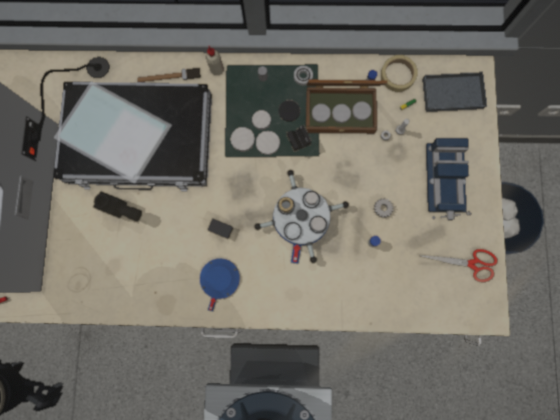

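View pics/scene0.png

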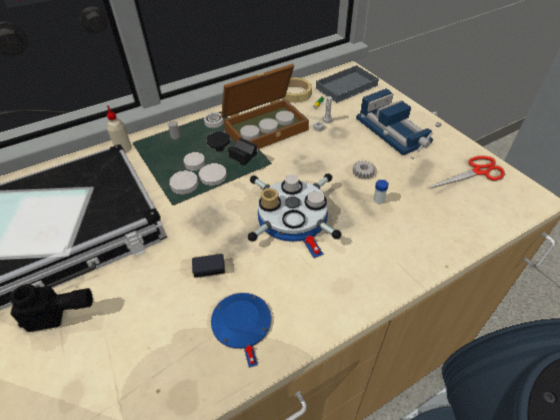

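The top view shows the wheel at about (302,215) with its red pointer at (296,253), on the robot's side. The bushing is at (286,204), the empty seat at (292,231), and the balls at (291,173), (346,205), (313,260) and (257,226). The case is at (220,228), the vial at (375,241) and the gear at (383,207). The decoy foot is at (219,279).

```bash
cat > m.py <<'E'
from h import *
def blobs(mask,amin=8):
    n,l,s,c=cv2.connectedComponentsWithStats(mask.astype(np.uint8))
    return [(c[i],s[i,4]) for i in range(1,n) if s[i,4]>=amin]
def topmeas(p):
    hsv=cv2.cvtColor(p,cv2.COLOR_RGB2HSV).astype(int);H,S,V=hsv[...,0],hsv[...,1],hsv[...,2]
    roi=np.zeros(H.shape,bool);roi[160:275,240:362]=1
    balls=[]
    for c,a in blobs(roi&(V<50)):
        w=onz("top",*c,.03);balls.append((w,a))
    red=[(onz("top",*c,.012),a) for c,a in blobs(roi&((H<6)|(H>174))&(S>150)&(V>70))]
    br=[(onz("top",*c,.066),a,c) for c,a in blobs(roi&(H>8)&(H<22)&(S>85)&(V>50)&(np.hypot(np.arange(560)[None]-302,np.arange(420)[:,None]-215)<32))]
    return balls,red,br
E
python3 - <<'E'
from m import *
np.set_printoptions(precision=4,suppress=True)
p=np.load("top0.npz")["p"]
for g in topmeas(p):
    for x in g:print(*x)
    print()
for n,u,v,z in(("case",220,228,.024),("vial",375,241,.05),("gear",383,207,.016)):print(n,onz("top",u,v,z))
cv2.imwrite("pics/c.png",cv2.resize(p[155:275,215:395,::-1],None,fx=4.4,fy=4.4,interpolation=cv2.INTER_CUBIC))
E
```

```text
[ 0.6996 -0.046   0.03  ] 8
[ 0.6154 -0.1918  0.03  ] 9

[ 0.4954 -0.0654  0.012 ] 32


case [0.5472 0.1351 0.024 ]
vial [ 0.5185 -0.2638  0.05  ]
gear [ 0.6128 -0.2927  0.016 ]
```

View pics/c.png

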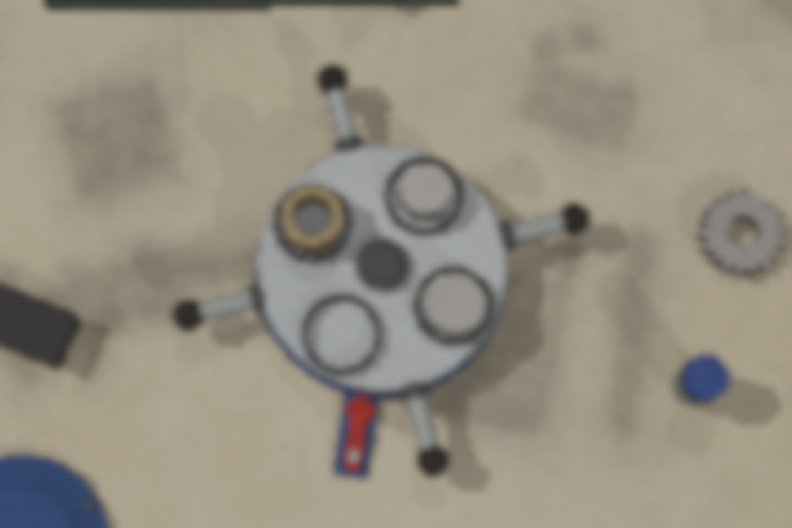

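The 4.4x crop shows the balls at (332,78), (575,218), (432,461) and (188,315), and the bushing top at (313,216). The red pointer runs from (359,405) to (351,460), and the empty seat is at (343,335).

```bash
python3 - <<'E'
from h import *
np.set_printoptions(precision=4,suppress=True)
f=lambda x,y,z:onz("top",215+(x+.5)/4.4-.5,155+(y+.5)/4.4-.5,z)
B=np.array([f(x,y,.03) for x,y in((332,78),(575,218),(432,461),(188,315))])
c=B.mean(0);print(B,c,np.linalg.norm(B-c,axis=1))
ang=lambda v:np.degrees(np.arctan2(v[1],v[0]))
print("ball ang",[ang(b-c) for b in B])
for q in((359,405),(351,460)):w=f(*q,.012);print("ptr",w,ang(w-c),np.linalg.norm((w-c)[:2]))
w=f(313,216,.066);print("bush",w,ang(w-c),np.linalg.norm((w-c)[:2]))
print("case corners",f(78,325,.024),f(60,367,.024))
E
```

```text
[[ 0.699  -0.0458  0.03  ]
 [ 0.6158 -0.1917  0.03  ]
 [ 0.47   -0.1082  0.03  ]
 [ 0.553   0.0368  0.03  ]] [ 0.5845 -0.0772  0.03  ] [0.1188 0.1187 0.1186 0.1183]
ball ang [np.float64(15.338055111179857), np.float64(-74.6741822851118), np.float64(-164.8465755219577), np.float64(105.401789373644)]
ptr [ 0.5035 -0.0656  0.012 ] 171.80699799715205 0.08184309184876966
ptr [ 0.4707 -0.0613  0.012 ] 172.04701086862448 0.1148841173565617
bush [ 0.6073 -0.0361  0.066 ] 60.97968892447702 0.04700141444517686
case corners [0.5465 0.1026 0.024 ] [0.5212 0.1123 0.024 ]
```

arm_command --pt "70 -130 0 0 0 5 1" --pt "142 -262 0 0 0 10 1" --pt "213 -393 0 0 0 15 1" --pt "284 -524 0 0 0 19.5 1" --pt "284 -524 0 0 0 19.5 1" --pt "284 -524 0 0 0 19.5 1" --pt "284 -524 0 0 0 19.5 1" --pt "284 -524 0 0 0 19.5 1" --pt "284 -524 0 0 0 19.5 1" --pt "284 -524 0 0 0 19.5 1" --pt "284 -524 0 0 0 19.5 1" --pt "284 -524 0 0 0 19.5 1"

```text
t: 1.6
position: [0.491, -0.0687, 0.231]
tool_rot: [-0.137, -3.138, -0.0]
ft_force: [0.2, 0.7, -0.7]
width: -0.0001
grasp_force: 0.0
```

```bash
python3 - <<'E'
from h import *
s=sense()
p,d=get_image("scene");cv2.imwrite("pics/s1.png",p[:,:,::-1])
R=cv2.Rodrigues(np.array(s["tool_rot"]))[0]
print(s["t"],s["position"],s["joint_positions"],np.degrees(np.arctan2(R[1,:2],R[0,:2])),R[:,2],s["width"],s["ft_force"])
E
```

```text
1.6 [ 0.49103466 -0.06865557  0.23104586] [-1.39037022e-01  2.05040028e-01 -4.49096039e-02  1.32162287e+00
  1.87617563e-04 -5.15165430e-02] [174.98544676  84.98543679] [-7.42684881e-04  2.93376997e-04 -9.99999681e-01] -0.00012915542697342514 [ 0.1659652   0.66388346 -0.744556  ]
```

View pics/s1.png

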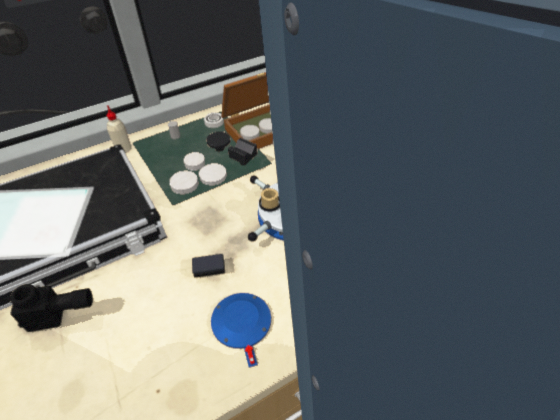

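The scene camera is now mostly blocked by the arm; only the bushing and the two left handles are visible. Joint 6 has room for the turn, so I'll go down beside the handle.

arm_command --pt "0 0 -50 0 0 0 1" --pt "0 0 -100 0 0 0 1" --pt "0 0 -140 0 0 0 1" --pt "0 0 -175 0 0 0 1" --pt "0 0 -195 0 0 0 1" --pt "0 0 -205 0 0 0 1" --pt "0 0 -210 0 0 0 1" --pt "0 0 -210 0 0 0 1"

```text
t: 2.65
position: [0.4917, -0.0689, 0.0217]
tool_rot: [0.137, 3.138, -0.0]
ft_force: [-0.1, 0.0, 0.0]
width: 0.0003
grasp_force: 0.0
```

```bash
python3 - <<'E'
from h import *
c=np.array([584.5,-77.2]);P=lambda a:c+94*np.array([np.cos(np.radians(a)),np.sin(np.radians(a))])
for a0,ds in((175,np.arange(3,37,3)),(211,np.arange(3,37,3)),(247,np.arange(3,37,3)),(283,np.arange(1,13,1))):
    print(a0,[[*np.round(P(a0+d)-P(a0),0).tolist(),0,0,0,int(d),1] for d in ds])
E
```

```text
175 [[-0.0, -5.0, 0, 0, 0, 3, 1], [-0.0, -10.0, 0, 0, 0, 6, 1], [-0.0, -15.0, 0, 0, 0, 9, 1], [0.0, -20.0, 0, 0, 0, 12, 1], [1.0, -25.0, 0, 0, 0, 15, 1], [2.0, -29.0, 0, 0, 0, 18, 1], [3.0, -34.0, 0, 0, 0, 21, 1], [5.0, -39.0, 0, 0, 0, 24, 1], [6.0, -43.0, 0, 0, 0, 27, 1], [8.0, -48.0, 0, 0, 0, 30, 1], [11.0, -52.0, 0, 0, 0, 33, 1], [13.0, -57.0, 0, 0, 0, 36, 1]]
211 [[3.0, -4.0, 0, 0, 0, 3, 1], [6.0, -8.0, 0, 0, 0, 6, 1], [9.0, -12.0, 0, 0, 0, 9, 1], [12.0, -16.0, 0, 0, 0, 12, 1], [15.0, -19.0, 0, 0, 0, 15, 1], [19.0, -23.0, 0, 0, 0, 18, 1], [23.0, -26.0, 0, 0, 0, 21, 1], [27.0, -29.0, 0, 0, 0, 24, 1], [31.0, -31.0, 0, 0, 0, 27, 1], [35.0, -34.0, 0, 0, 0, 30, 1], [39.0, -36.0, 0, 0, 0, 33, 1], [44.0, -38.0, 0, 0, 0, 36, 1]]
247 [[5.0, -2.0, 0, 0, 0, 3, 1], [9.0, -3.0, 0, 0, 0, 6, 1], [14.0, -5.0, 0, 0, 0, 9, 1], [19.0, -6.0, 0, 0, 0, 12, 1], [24.0, -7.0, 0, 0, 0, 15, 1], [29.0, -7.0, 0, 0, 0, 18, 1], [33.0, -7.0, 0, 0, 0, 21, 1], [38.0, -7.0, 0, 0, 0, 24, 1], [43.0, -7.0, 0, 0, 0, 27, 1], [48.0, -7.0, 0, 0, 0, 30, 1], [53.0, -6.0, 0, 0, 0, 33, 1], [58.0, -5.0, 0, 0, 0, 36, 1]]
283 [[2.0, 0.0, 0, 0, 0, 1, 1], [3.0, 1.0, 0, 0, 0, 2, 1], [5.0, 1.0, 0, 0, 0, 3, 1], [6.0, 2.0, 0, 0, 0, 4, 1], [8.0, 2.0, 0, 0, 0, 5, 1], [9.0, 3.0, 0, 0, 0, 6, 1], [11.0, 3.0, 0, 0, 0, 7, 1], [13.0, 4.0, 0, 0, 0, 8, 1], [14.0, 4.0, 0, 0, 0, 9, 1], [16.0, 5.0, 0, 0, 0, 10, 1], [17.0, 6.0, 0, 0, 0, 11, 1], [19.0, 6.0, 0, 0, 0, 12, 1]]
```

arm_command --pt "0 -5 0 0 0 3 1" --pt "0 -10 0 0 0 6 1" --pt "0 -15 0 0 0 9 1" --pt "0 -20 0 0 0 12 1" --pt "1 -25 0 0 0 15 1" --pt "2 -29 0 0 0 18 1" --pt "3 -34 0 0 0 21 1" --pt "5 -39 0 0 0 24 1" --pt "6 -43 0 0 0 27 1" --pt "8 -48 0 0 0 30 1" --pt "11 -52 0 0 0 33 1" --pt "13 -57 0 0 0 36 1"

```text
t: 4.15
position: [0.5048, -0.1258, 0.0221]
tool_rot: [-0.842, 3.026, 0.001]
ft_force: [-1.2, 3.9, 1.8]
width: 0.0001
grasp_force: 1.8
```

The arm reads about 4 N, in the direction expected from pushing the handle, so I'll carry on.

arm_command --pt "3 -4 0 0 0 3 1" --pt "6 -8 0 0 0 6 1" --pt "9 -12 0 0 0 9 1" --pt "12 -16 0 0 0 12 1" --pt "15 -19 0 0 0 15 1" --pt "19 -23 0 0 0 18 1" --pt "23 -26 0 0 0 21 1" --pt "27 -29 0 0 0 24 1" --pt "31 -31 0 0 0 27 1" --pt "35 -34 0 0 0 30 1" --pt "39 -36 0 0 0 33 1" --pt "44 -38 0 0 0 36 1"

```text
t: 5.65
position: [0.5484, -0.1639, 0.022]
tool_rot: [-1.736, 2.618, 0.0]
ft_force: [-3.4, 1.3, 0.6]
width: 0.0001
grasp_force: 1.9
```

arm_command --pt "5 -2 0 0 0 3 1" --pt "9 -3 0 0 0 6 1" --pt "14 -5 0 0 0 9 1" --pt "19 -6 0 0 0 12 1" --pt "24 -7 0 0 0 15 1" --pt "29 -7 0 0 0 18 1" --pt "33 -7 0 0 0 21 1" --pt "38 -7 0 0 0 24 1" --pt "43 -7 0 0 0 27 1" --pt "48 -7 0 0 0 30 1" --pt "53 -6 0 0 0 33 1" --pt "53 -6 0 0 0 33 1"

```text
t: 7.15
position: [0.6018, -0.17, 0.0219]
tool_rot: [-2.406, 2.02, -0.001]
ft_force: [-0.2, 0.0, 1.0]
width: 0.0001
grasp_force: 0.6
```

```bash
python3 - <<'E'
from h import *
s=sense();p,d=get_image("top");w,_=get_image("wrist")
a=cv2.resize(p[155:275,215:395,::-1],None,fx=4.4,fy=4.4,interpolation=cv2.INTER_CUBIC)
cv2.imwrite("pics/t2.png",a);cv2.imwrite("pics/w2.png",w[:,:,::-1])
print(s["t"],s["position"],s["ft_force"],s["joint_positions"])
E
```

```text
7.15 [ 0.6017757  -0.17002895  0.0219181 ] [-0.21689022  0.04910243  1.01420026] [-2.75401946e-01  5.79050679e-01 -3.71869845e-02  9.53914914e-01
  6.82979577e-05 -2.02038812e+00]
```

View pics/t2.png

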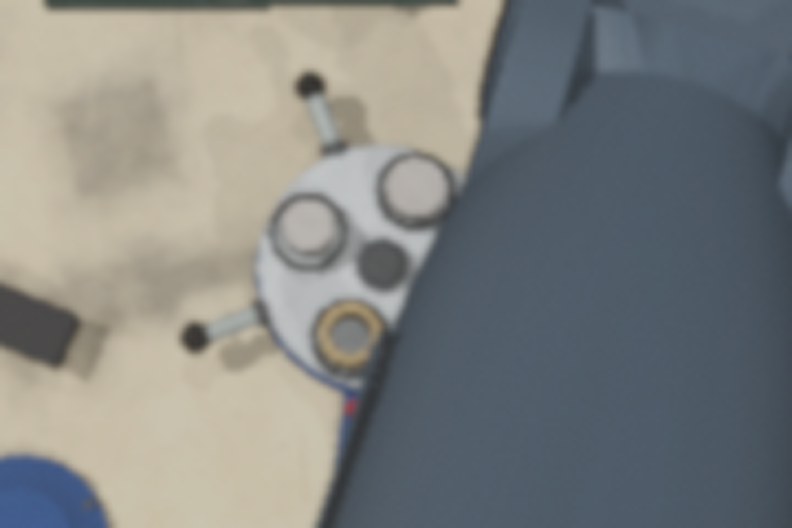

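The crop shows the balls at (310,85) and (195,338), and the bushing at (350,334), nearly in line with the pointer.

```bash
cat > a.py <<'E'
from h import *
f=lambda x,y,z:onz("top",215+(x+.5)/4.4-.5,155+(y+.5)/4.4-.5,z)
c=np.array([.5845,-.0772]);ang=lambda w:np.degrees(np.arctan2(w[1]-c[1],w[0]-c[0]))
def rep(balls,b):
    print([ang(f(*q,.03)) for q in balls])
    w=f(*b,.066);a=ang(w);r=np.hypot(*(w[:2]-c));print("bush",a,r,"lateral mm",1e3*r*np.sin(np.radians(a-171.9)))
E
python3 -c "
from a import *
rep([(310,85),(195,338)],(350,334))"
```

```text
[np.float64(22.066598747613806), np.float64(112.38240195693056)]
bush 157.7830653059828 0.04913971806188423 lateral mm -11.98525892988991
```

arm_command --pt "5 1 0 0 0 3 1" --pt "10 2 0 0 0 6 1" --pt "15 4 0 0 0 9 1" --pt "19 5 0 0 0 12 1" --pt "23 7 0 0 0 14.5 1" --pt "23 7 0 0 0 14.5 1" --pt "18 5 0 0 0 14.5 1" --pt "12 2 0 0 0 14.5 1" --pt "12 2 0 0 0 14.5 1"

```text
t: 8.38
position: [0.6128, -0.1685, 0.0214]
tool_rot: [2.641, -1.701, -0.0]
ft_force: [-0.1, 0.4, 0.1]
width: -0.0003
grasp_force: 0.0
```

```bash
python3 - <<'E'
from h import *
s=sense();p,d=get_image("top")
a=cv2.resize(p[155:275,215:395,::-1],None,fx=4.4,fy=4.4,interpolation=cv2.INTER_CUBIC)
cv2.imwrite("pics/t3.png",a)
print(s["t"],s["position"],s["ft_force"])
E
```

```text
8.375 [ 0.61282342 -0.16845292  0.02140213] [-0.05455731  0.38530528  0.07155679]
```

View pics/t3.png

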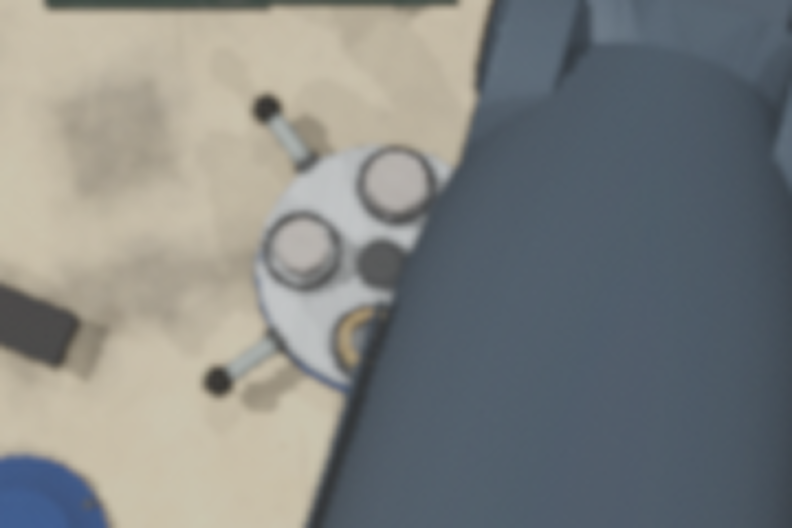

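The balls are now at (267,108) and (218,381), and the bushing is partly hidden near (370,338). I'll lift off and swing the arm clear for a proper check.

arm_command --pt "0 0 20 0 0 0 1" --pt "0 0 60 0 0 0 1" --pt "0 0 110 0 0 0 1" --pt "0 0 160 0 0 0 1" --pt "0 0 200 0 0 0 1" --pt "-60 -60 200 0 0 0 1" --pt "-110 -110 200 0 0 0 1" --pt "-150 -160 200 0 0 0 1" --pt "-200 -200 200 0 0 0 1" --pt "-200 -200 200 0 0 0 1" --pt "-200 -200 200 0 0 0 1" --pt "-200 -200 200 0 0 0 1"

```text
t: 9.93
position: [0.4137, -0.3679, 0.2214]
tool_rot: [-2.642, 1.7, -0.0]
ft_force: [0.4, -0.5, -0.4]
width: -0.0002
grasp_force: 0.0
```

```bash
python3 - <<'E'
from h import *
s=sense();p,d=get_image("top")
a=cv2.resize(p[155:275,215:395,::-1],None,fx=4.4,fy=4.4,interpolation=cv2.INTER_CUBIC)
cv2.imwrite("pics/t4.png",a)
print(s["t"],s["position"],s["ft_force"])
from a import *
rep([(267,108),(218,381)],(370,338))
E
```

```text
9.925 [ 0.41373728 -0.36791827  0.22136949] [ 0.36833958 -0.45333235 -0.42748959]
[np.float64(36.381326036839795), np.float64(126.44939489223538)]
bush 171.4852957506008 0.0480930048212374 lateral mm -0.3480919449000189
```

View pics/t4.png

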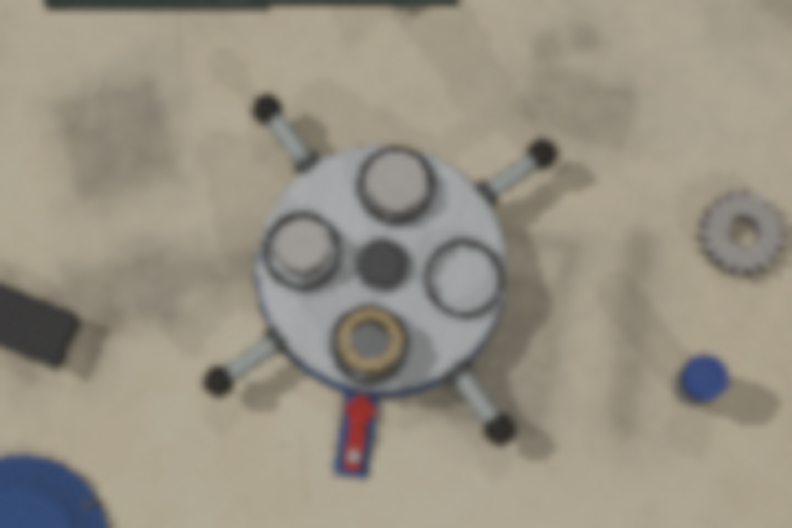

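The bushing at (370,339) is in line with the pointer at (355,435), about 0.3 mm off laterally. All three samples are seated, and the case, vial and gear are where they were.

```bash
python3 -c "
from rig import robot
print(robot.job_done())"
```

```text
the job is handed in; nothing more can be done
None
```

The wheel is turned about 111° counter-clockwise so the bushing stands within about 1 mm of the pointer's line; the samples are seated, the bystanders unmoved and the hand clear, and the job is handed in (no verdict was returned).

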